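# Sort the worktop's small things into caddy, tray and dish

### The job

Sort the five small things on the worktop into the places where they belong: stand the spice jar and the salt shaker upright next to each other in the deep wooden caddy, lay the tea light and the matchbox side by side, flat on the floor of the shallow steel tray with their top sides still up, and set the garlic bulb, stem up, in the middle of the round white dish. Leave the brown wooden pot and the tin standing where they are.

Things in the scene. Friction and masses are not known exactly. Their poses are not given: they have to be found in the camera images.
- spice_jar: spice jar to sort: round glass jar with orange-red contents, blank pale label and black screw cap, the only spice jar on the worktop itself (others, not to be touched, stand on the raised ledge at the wall). 41 mm diameter, 85 mm tall, 0.11 kg; grasp the body below 65 mm height. Origin: centre of its underside, z up.
- shaker: salt shaker to sort: clear glass with rounded light grey top, 44 mm diameter for the lower 66 mm, 90 mm tall, 0.1 kg. Origin: centre of its underside, z up.
- garlic_bulb: garlic bulb to sort: pale round bulb with its stem up, 60 mm diameter (widest about 25 mm above its underside), 59 mm tall, 0.06 kg. Origin: centre of its underside, z up through the stem.
- candle: tea light to sort: low round candle in a light metal cup, 38 mm diameter, 15 mm tall, 0.02 kg. Origin: centre of its underside, z up. The five things stand about 0.1 m apart in a staggered row running to +x, -y; fingers closing across it (world direction 45 degrees) have most room.
- matchbox: matchbox to sort: flat closed cardboard box, 35 mm along its x, 53 mm along its y, 15 mm tall, 0.03 kg. Origin: centre of its underside, z up.
- jar_caddy: wooden caddy (fixed): open rectangular pale wood box without dividers, outside 128 mm along its x, 68 mm along its y, 28 mm tall; walls 4 mm, floor 4 mm thick, so the inside is 120 x 60 mm. Two jars stand in it next to each other along x, e.g. 32 mm either side of its middle. Origin: centre of its underside, z up.
- steel_tray: steel tray (fixed): shallow open rectangular tray, outside 124 mm along its x, 80 mm along its y, rim about 10 mm high; walls and floor 3 mm thick, so the inside is 118 x 74 mm. Origin: centre of its underside, z up.
- garlic_dish: round white ceramic dish (fixed): 104 mm across the rim, 18 mm tall, floor 4 mm thick and flat over about 78 mm diameter. Origin: centre of its underside, z up.
- wood_pot: bystander, leave alone: round brown wooden pot, open at the top, 62 mm diameter, 50 mm tall. Origin: centre of its underside.
- tin: bystander, leave alone: food tin with printed label, 75 mm diameter, 58 mm tall. Origin: centre of its underside. The tall fridge just left of it juts out towards the robot: swing in from the start with the arm drawn back.
Mind the look-alikes: they are no part of the job. What is shaped like the shaker but yellow is not meant.

How it is judged:
At the end, for the whole second after the job is handed in: Jar and shaker upright (0.12 rad) on the caddy floor; tea light and matchbox flat (0.12 rad), top side up, on the tray floor, not on the rim or each other; garlic stem up (0.4 rad) in the dish, within 25 mm of its centre; all at rest (x of spice_jar in the frame of jar_caddy between -0.044 and 0.044 m and y of spice_jar in the frame of jar_caddy between -0.014 and 0.014 m and z of spice_jar in the frame of jar_caddy between 0 and 0.009 m and x of shaker in the frame of jar_caddy between -0.044 and 0.044 m and y of shaker in the frame of jar_caddy between -0.014 and 0.014 m and z of shaker in the frame of jar_caddy between 0 and 0.009 m and x of candle in the frame of steel_tray between -0.042 and 0.042 m and y of candle in the frame of steel_tray between -0.022 and 0.022 m and z of candle in the frame of steel_tray between 0 and 0.0065 m and x of matchbox in the frame of steel_tray between -0.044 and 0.044 m and y of matchbox in the frame of steel_tray between -0.022 and 0.022 m and z of matchbox in the frame of steel_tray between 0 and 0.0065 m and horizontal distance between garlic_bulb and garlic_dish below 0.025 m and z of garlic_bulb in the frame of garlic_dish between 0 and 0.012 m and angle between each of spice_jar, shaker, candle, matchbox's own z axis and vertical below 0.12 rad and linear speed of each of spice_jar, shaker, garlic_bulb, candle, matchbox below 0.02 m/s and angle between garlic_bulb's own z axis and vertical below 0.4 rad); the robot touches nothing.
It fails at once if the wooden pot or the tin is pushed more than 25 mm or tipped (distance of any of wood_pot, tin from where it was at the start of the episode above 0.025 m or angle between any of wood_pot, tin's own z axis and vertical above 0.4 rad).
It also fails if it takes over 128 s, if anything falls off the work surface, if the arm or the gripper's body presses on something with over 40 N, if the wrist force passes 120 N, or if a joint passes its speed limit or range.

### The arm

A 6-joint arm with a two-finger parallel gripper is mounted at the origin on a cart in front of the work surface, level with it; the furniture and walls round the work are solid. World frame = base frame: x ahead of the robot, y to its left, z up, the work surface at z = 0. Lengths are in m, angles in rad, forces in N, time in s.
With the tool pointing down it reaches from about 0.35 to 0.975 m from the base axis. Payload 4.9 kg.
Tool frame: the origin (TCP) lies at the very end of the fingers, on their centre line; the grasp point (between the pads) lies 19 mm behind it (ctrl.grasp_offset is the distance from the TCP to the grasp point, in m); z points along the fingers, y is the line along which they close (so a half turn about z gives the same grasp; the last joint's range is limited). The gripper opens to 85 mm and grips with 20 to 120 N. Pads are 22 mm wide; open, the fingers measure 114 mm over their backs; the gripper's body (76 mm by 85 mm) begins 54 mm behind the grasp point. The pads swing forward as they close: fully open they stand 13 mm farther back than shut.
Start: joints at [1.042, 0.053, 1.613, -0, 1.476, -0.119], TCP at [0.249, 0.573, 0.231] pointing down, gripper open.
Joint ranges: [-3.01, 3.01], [-1.01, 2.22], [0.06, 2.58], [-1.02, 4.17], [0.09, 2.62], [-3.14, 3.14]. Speed limits (rad/s): [2.57, 2.57, 3.14, 3.14, 3.14, 3.14].

### API

Orientations are given as a rotation vector (axis times angle).
In Python, from station import ctrl, optics gives the robot as it stands.
- The arm moves only by the shell command python3 -m handwheel 'ROWS' [OPENING] [FORCE]. ROWS is JSON, a list of rows, each an object of numbers: "tx", "ty", "tz": the shift along the tool's x, y, z in mm; "roll": the turn about the tool's z in rad. A call has 1 to 12 rows; each row shifts and turns the commanded pose from where the row before left it, along the tool's axes as they then stand; what a row does not reach is not made up. A row lasts 1/12 s, in which the tool goes at most 41.7 mm and 7.16 degrees, less where a joint would pass 70% of its speed; a pose out of reach is approached as far as the arm can. A call with a gripper value outside its range is refused whole. OPENING is the finger opening in mm, from 0 to 85.4, set as the call begins (- or left out, the last holds). The fingers move at their own pace and stop on an object; FORCE is the grip in N (left out, the last holds). Time passes only in rows, so rows that do not move let the fingers close. It gives the time, the measured TCP pose, the force, the opening and the grip force at its end, in the units of the state.
- ctrl.get_obs(): the state, without advancing time (a new reading comes with each control period).
- optics.get_image(name): name is "scene" or "top"; returns (picture, depth): 420x560x3 uint8, red, green, blue; 420x560 float32, m along the optical axis (not along the pixel's ray), 0 where there is no reading.
- optics.camera_params(name): a dict with "mtx" (3x3 intrinsics, pixels), "k1" (the pictures are not rectified: a ray, as slopes to the right and down, at radius r is drawn at 1 + k1 r^2 times it, then the intrinsics apply), "extrinsics" (4x4, takes a point from camera to world coordinates). Camera axes: x right, y down, z forward; pixel columns grow to the right and rows downward; lengths in m; the calibration is good to about 2 mm. A picture is of the moment at which its call begins. camera_params takes no time and is no camera call.
- ctrl.finish_job(): hands the job in; it is judged then, once.
The state is a dict: "t": time; "q": joint angles; "dq": joint speeds; "effort": joint torques, N m; "tool_pos": TCP position; "tool_rot": TCP orientation; "contact_force": force on the tool from outside, world axes, zero at the start; "wrist_torque": the same for the moment, N m; "opening": finger opening in m; "grip_force": force on a finger pad.
Only numpy, scipy, OpenCV 4.12 (cv2) and the standard library are available. Lean on these libraries where they do the work, as an engineer would, in place of code of your own. Each camera call takes 0.05 s, during which the arm holds its last target. There are 200 camera calls.

## Working session

There is one attempt and no reset: what is moved stays moved. The work goes in short steps, Python scripts to look and compute and a shell command to move; the robot and the scene stay as the last step left them, time stands still between calls to the robot, and variables do not carry over. Pictures are saved under pics/ and viewed, at most 14 in all, crops included, and the job is handed in when it is done.

```bash
ls; mkdir -p pics; python3 - <<'E'
from station import ctrl, optics
import cv2,numpy as np
o=ctrl.get_obs();print({k:np.round(v,3) for k,v in o.items()})
for n in("scene","top"):
    p,d=optics.get_image(n);cv2.imwrite(f"pics/{n}0.png",p[:,:,::-1]);np.savez(f"pics/{n}0.npz",p=p,d=d)
    c=optics.camera_params(n);print(n,c)
E
```

```text
pics
{'t': np.float64(0.0), 'q': array([ 1.042,  0.053,  1.614,  0.   ,  1.476, -0.119]), 'dq': array([ 0.   , -0.001, -0.002, -0.001, -0.001,  0.001]), 'effort': array([ 0.0000e+00, -3.9370e+01, -3.7017e+01, -0.0000e+00,  7.0000e-03,
        0.0000e+00]), 'tool_pos': array([0.249, 0.573, 0.23 ]), 'tool_rot': array([-6.390e-01, -3.075e+00,  3.000e-03]), 'contact_force': array([-0.845, -0.253, -0.514]), 'wrist_torque': array([ 0.01, -0.03, -0.04]), 'grip_force': np.float64(0.0), 'opening': np.float64(0.085)}
scene {'mtx': array([[527.12283871,   0.        , 284.82865033],
       [  0.        , 527.12283871, 217.63905388],
       [  0.        ,   0.        ,   1.        ]]), 'k1': 0.04050780835328215, 'extrinsics': array([[ 0.62326675, -0.33169791,  0.70817728, -0.30414393],
       [-0.78169098, -0.29009414,  0.55209111, -0.72368918],
       [ 0.02231062, -0.89767582, -0.4400913 ,  0.52465216],
       [ 0.        ,  0.        ,  0.        ,  1.        ]])}
top {'mtx': array([[543.34078997,   0.        , 267.11961859],
       [  0.        , 543.34078997, 207.67580469],
       [  0.        ,   0.        ,   1.        ]]), 'k1': -0.06846830570142018, 'extrinsics': array([[ 0.01185022, -0.99973578,  0.01969619,  0.45307554],
       [-0.99985538, -0.01208733, -0.01196336, -0.10671262],
       [ 0.01219827, -0.01955157, -0.99973443,  1.03118715],
       [ 0.        ,  0.        ,  0.        ,  1.        ]])}
```

View pics/scene0.png

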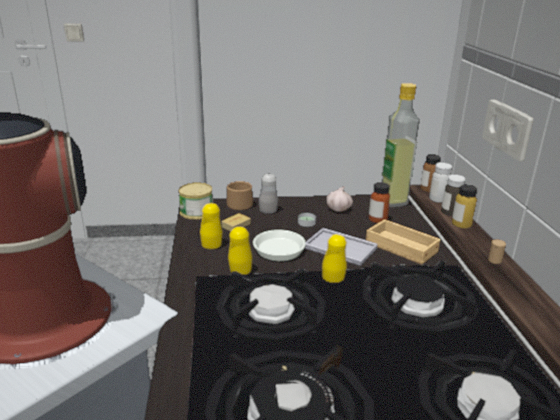

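View pics/top0.png

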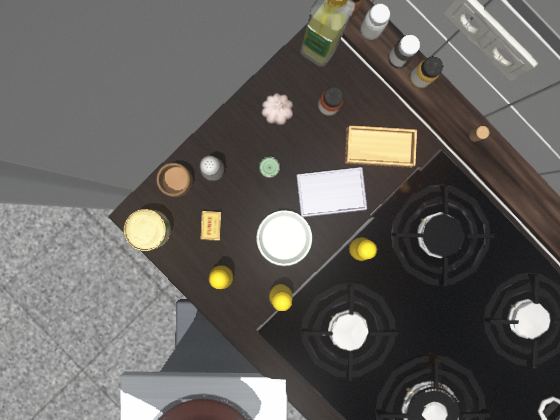

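The scene picture shows the staggered row of five things, with the dish, tray and caddy in front of it. In the top picture the pixel positions are: jar (332,98), garlic (277,109), shaker (210,166), candle (269,167), matchbox (211,226), caddy (381,146), tray (331,191), dish (284,238), tin (146,229), pot (174,179). The yellow decoys are at (220,277), (281,297) and (364,249).

```bash
cat > h.py <<'E'
from station import ctrl, optics
import cv2,numpy as np
def rays(n,uv):
    c=optics.camera_params(n);K=c["mtx"];k=c["k1"];uv=np.asarray(uv,float).reshape(-1,2)
    d=np.c_[(uv[:,0]-K[0,2])/K[0,0],(uv[:,1]-K[1,2])/K[1,1]];u=d.copy()
    for _ in range(10): u=d/(1+k*(u**2).sum(1,keepdims=True))
    E=c["extrinsics"];return E[:3,3],np.c_[u,np.ones(len(u))]@E[:3,:3].T
def plane(n,uv,z):
    o,r=rays(n,uv);return (o+r*((z-o[2])/r[:,2])[:,None])[:,:2]
def cloud(n,d):
    v,u=np.mgrid[:d.shape[0],:d.shape[1]];o,r=rays(n,np.c_[u.ravel(),v.ravel()])
    return (o+r*d.reshape(-1,1)).reshape(*d.shape,3)   # third slope comp is 1 -> depth along axis
def snap(n,tag=None):
    p,d=optics.get_image(n)
    if tag: cv2.imwrite(f"pics/{tag}.png",p[:,:,::-1])
    return p,d
E
python3 - <<'E'
from h import *
f=np.load("pics/top0.npz");p,d=f["p"],f["d"];P=cloud("top",d)
seeds=dict(jar=(332,98),garlic=(277,109),shaker=(210,166),candle=(269,167),match=(211,226),caddy=(381,146),tray=(331,191),dish=(284,238),tin=(146,229),pot=(174,179),y1=(220,277),y2=(281,297),y3=(364,249))
m=((P[...,2]>.006)&(d>0)).astype(np.uint8)
print("bg z",[round(float(P[v,u,2]),4) for u,v in((240,200),(330,140),(250,260))])
for k,(u,v) in seeds.items():
    if k in("tin","pot") : pass
    w=P[v-42:v+43,u-42:u+43].reshape(-1,3);mm=(d[v-42:v+43,u-42:u+43]>0).astype(np.uint8)*(P[v-42:v+43,u-42:u+43,2]>.006)
    n,l=cv2.connectedComponents(mm.astype(np.uint8),connectivity=4);ids=np.bincount(l[mm>0]);
    # component with most pixels near the seed
    c=l[30:55,30:55];c=c[c>0];
    if not len(c): print(k,"none");continue
    q=w[(l==np.bincount(c).argmax()).ravel()]
    top=np.percentile(q[:,2],98);t=q[q[:,2]>top-.012] if k in("jar","shaker","y1","y2","y3","tin","pot","garlic") else q
    (cc,r)=cv2.minEnclosingCircle(t[:,:2].astype(np.float32));rc=cv2.minAreaRect((t[:,:2]*1000).astype(np.float32))
    print(k,len(q),"top",round(float(top),3),"circ",np.round(cc,4),round(r,4),"rect",np.round(rc[0],1),np.round(rc[1],1),round(rc[2],1))
# colour outlines
hsv=cv2.cvtColor(p,cv2.COLOR_RGB2HSV)
for u,v in seeds.values(): print((u,v),hsv[v,u],end=" ")
# tall stuff map
for x in np.arange(.2,1.0,.05):
    print(round(x,2),end=": ")
    for y in np.arange(.45,-.5,-.05):
        s=(abs(P[...,0]-x)<.025)&(abs(P[...,1]-y)<.025)&(d>0)
        print(f"{int(P[...,2][s].max()*1000):5d}" if s.any() else "    .",end="")
    print()
E
```

```text
bg z [-0.0028, -0.0032, -0.0017]
jar 553 top 0.087 circ [ 0.6691 -0.232 ] 0.0181 rect [ 669.  -231.6] [33.8 34.6] 47.8
garlic 715 top 0.052 circ [ 0.6557 -0.1353] 0.022 rect [ 657.8 -135.8] [38.6 37.4] 8.7
shaker 467 top 0.089 circ [ 0.5453 -0.0162] 0.017 rect [545.4 -16.2] [31.1 31.1] 46.6
candle 65 top 0.014 circ [ 0.5554 -0.1177] 0.0173 rect [ 558.3 -114.4] [15.1 34.5] 48.6
match 537 top 0.017 circ [ 0.4394 -0.0139] 0.0307 rect [439.4 -13.8] [35.5 53. ] 88.6
caddy 2 top 0.007 circ [ 0.6103 -0.3236] 0.001 rect [ 610.3 -323.6] [1.9 0. ] -90.1
tray 1 top 0.007 circ [ 0.5176 -0.2394] 0.0001 rect [ 517.6 -239.4] [0. 0.] 0.0
dish 2 top 0.007 circ [ 0.4391 -0.1559] 0.001 rect [ 439.1 -155.9] [1.8 0. ] 91.1
tin 1538 top 0.058 circ [0.4299 0.1008] 0.0387 rect [430.5 101.4] [74.8 74.4] 85.2
pot 876 top 0.05 circ [0.5226 0.053 ] 0.0306 rect [522.5  52.6] [58.3 59.5] 0.2
y1 446 top 0.089 circ [ 0.3466 -0.035 ] 0.017 rect [345.8 -35.3] [32.3 32.2] 45.5
y2 496 top 0.089 circ [ 0.3083 -0.1463] 0.0171 rect [ 308.8 -146.2] [31.7 31.6] 1.3
y3 514 top 0.09 circ [ 0.4006 -0.2941] 0.0168 rect [ 400.6 
[... 1269 characters left out ...]
.    .    .    .    .    .    .    .  607  603    3   43   59   88   89   30    4   29   30
0.7:     .    .    .    .    .    .    .    .    .  484  481   38   40   86   88    4   28  114  409
0.75:     .    .    .    .    .    .    .    .    .    .  363  357  126  281  271   31  113  319  392
0.8:     .    .    .    .    .    .    .    .    .    .    .  238  239  239  231  113  186  262    .
0.85:     .    .    .    .    .    .    .    .    .    .    .    .  123  113  106  111  135    .    .
0.9:     .    .    .    .    .    .    .    .    .    .    .    .    .    .    .    .    .    .    .
0.95:     .    .    .    .    .    .    .    .    .    .    .    .    .    .    .    .    .    .    .
```

```bash
python3 - <<'E'
from h import *
f=np.load("pics/top0.npz");p=f["p"];hsv=cv2.cvtColor(p,cv2.COLOR_RGB2HSV);H,S,V=[hsv[...,i].astype(int) for i in range(3)]
def comp(m,seed,close=3):
    m=cv2.morphologyEx(m.astype(np.uint8),cv2.MORPH_CLOSE,np.ones((close,close)))
    n,l=cv2.connectedComponents(m,connectivity=4);i=l[seed[1],seed[0]]
    cs,_=cv2.findContours((l==i).astype(np.uint8),cv2.RETR_EXTERNAL,cv2.CHAIN_APPROX_NONE)
    return max(cs,key=cv2.contourArea)[:,0].astype(float)
def rep(k,m,seed,z,close=3):
    q=plane("top",comp(m,seed,close),z).astype(np.float32)*1000
    c,r=cv2.minEnclosingCircle(q);rc=cv2.minAreaRect(q)
    print(k,"circ",np.round(c,1),round(r,1),"rect",np.round(rc[0],1),np.round(rc[1],1),"corners",np.round(cv2.boxPoints(rc)).tolist(), "ell", np.round(cv2.fitEllipse(q)[:2],1).tolist())
rep("dish",V>110,(284,238),.018)
rep("tray",(V>110),(331,191),.010)
rep("caddy",(V>110)&(S>40),(381,146),.028,5)
rep("candle",(V>70),(269,167),.015,5)
rep("match",(V>120),(211,226),.015)
rep("garlic",(V>100),(277,109),.025)
cv2.imwrite("pics/crop.png",cv2.resize(p[60:270,190:430,::-1],None,fx=3.2,fy=2.8*3.2/2.8)[:600])
E
```

```text
dish circ [ 468.1 -202.2] 124.3 rect [ 472.6 -198.7] [131.  248.3] corners [[344.0, -142.0], [499.0, -337.0], [601.0, -255.0], [447.0, -61.0]] ell [[465.3, -202.3], [117.6, 247.9]]
tray circ [ 468.2 -203. ] 125.2 rect [ 472.8 -199.4] [132.1 250.2] corners [[343.0, -143.0], [499.0, -338.0], [602.0, -256.0], [447.0, -60.0]] ell [[465.4, -203.0], [118.5, 249.9]]
caddy circ [ 591.4 -328.9] 73.9 rect [ 590.5 -329. ] [133.1  72.2] corners [[552.0, -394.0], [624.0, -397.0], [629.0, -264.0], [557.0, -261.0]] ell [[590.5, -329.3], [79.7, 160.2]]
candle circ [ 549.8 -121.4] 20.7 rect [ 550.3 -121.5] [39.5 37.5] corners [[530.0, -103.0], [531.0, -140.0], [570.0, -140.0], [570.0, -102.0]] ell [[549.8, -121.5], [38.3, 40.0]]
match circ [438.7 -12.9] 31.0 rect [438.8 -13.1] [36.4 53.9] corners [[411.0, -30.0], [465.0, -32.0], [466.0, 4.0], [412.0, 6.0]] ell [[439.2, -13.2], [39.7, 62.5]]
garlic circ [ 658.  -135.1] 30.5 rect [ 658. -135.] [58.3 56. ] corners [[629.0, -107.0], [629.0, -163.0], [687.0, -163.0], [687.0, -107.0]] ell [[657.8, -135.1], [55.9, 56.4]]
```

View pics/crop.png

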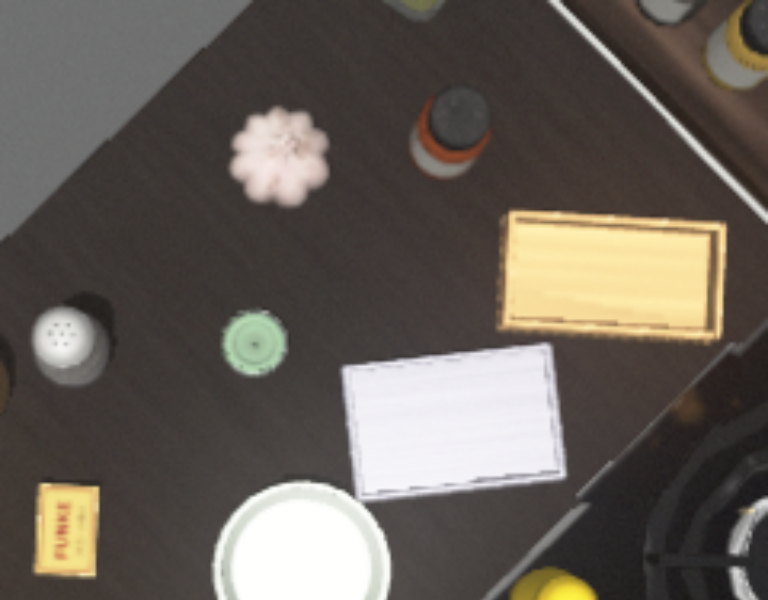

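The crop shows the jar leaning in perspective, with its cap at crop (460,117). The tray's corners are near crop (343,367), (551,345), (565,478) and (360,500), and it almost touches the dish at (302,570). I need to split those two apart for measuring.

```bash
python3 - <<'E'
from h import *
p=np.load("pics/top0.npz")["p"];hsv=cv2.cvtColor(p,cv2.COLOR_RGB2HSV);V=hsv[...,2]
m=(V>110).astype(np.uint8);m[:,:190]=0
dl=np.zeros_like(m);cv2.fillConvexPoly(dl,np.array([[295,170],[372,160],[376,214],[318,222],[300,217]]),1)
# dish: circle points left/below only; tray: floor region
cs,_=cv2.findContours(m,cv2.RETR_EXTERNAL,cv2.CHAIN_APPROX_NONE)
c=[c for c in cs if cv2.pointPolygonTest(c,(284,238),False)>0][0][:,0].astype(float)
near=c[((c[:,0]<296)|(c[:,1]>228))&(c[:,1]>195)]
q=plane("top",near,.018)
A=np.c_[2*q,np.ones(len(q))];s=np.linalg.lstsq(A,(q**2).sum(1),rcond=None)[0];R=np.sqrt(s[2]+s[0]**2+s[1]**2)
print("dish",s[:2],R,np.abs(np.linalg.norm(q-s[:2],axis=1)-R).max())
w=plane("top",c,.010);k=w[np.linalg.norm(w-s[:2],axis=1)>.056]
k=k[np.linalg.norm(k-[.517,-.239],axis=1)<.085]
rc=cv2.minAreaRect((k*1000).astype(np.float32));print("tray",np.round(rc[0],1),np.round(rc[1],1),np.round(cv2.boxPoints(rc),1).tolist())
o=ctrl.get_obs();print(cv2.Rodrigues(o["tool_rot"])[0].round(3).tolist())
E
```

```text
dish [ 0.417281   -0.15080286] 0.051493846376834275 0.0012231399748028615
tray [ 504.8 -239.9] [ 82.1 126.5] [[456.1000061035156, -182.3000030517578], [471.8999938964844, -307.79998779296875], [553.4000244140625, -297.5], [537.5999755859375, -172.10000610351562]]
[[-0.917, 0.398, -0.001], [0.398, 0.917, -0.002], [0.0, -0.002, -1.0]]
```

```bash
cat > g.py <<'E'
import sys
from h import *
x,y,z,az=map(float,sys.argv[1:5]) # mm, deg (closing direction); prints roll first, then shifts in the new axes
o=ctrl.get_obs();R=cv2.Rodrigues(np.asarray(o["tool_rot"]))[0];p=np.asarray(o["tool_pos"])*1000
cur=np.degrees(np.arctan2(R[1,1],R[0,1]));da=(az-cur+90)%180-90
if len(sys.argv)>5: da=0
roll=-np.radians(da);w=np.array([x,y,z])-p
if len(sys.argv)>5: Rn=R
else: Rn=R@cv2.Rodrigues(np.array([0,0,roll]))[0]
print("t",round(float(o["t"]),2),"pos",p.round(1),"az",cur.round(1),"tilt",np.degrees(np.arccos(-R[2,2])).round(2),"roll",round(roll,3),"shift after roll",(Rn.T@w).round(1),"q6",round(float(o["q"][5]),2))
E
python3 -m handwheel '[{"ty":-35},{"ty":-35},{"ty":-35},{"ty":-35},{"ty":-35},{"ty":-30},{}]' && python3 -m handwheel '[{"tx":-28,"ty":-14},{"tx":-28,"ty":-14},{"tx":-28,"ty":-14},{"tx":-28,"ty":-14},{"tx":-28,"ty":-14},{"tx":-28,"ty":-14},{}]' && python3 -m handwheel '[{"tx":-28,"ty":-26},{"tx":-28,"ty":-26},{"tx":-28,"ty":-26},{"tx":-28,"ty":-26},{"tx":-28,"ty":-26},{"tx":-28,"ty":-26},{}]' 55 && python3 g.py 439 -13 120 88
```

```text
$[0]: bad value
```

```bash
python3 -m handwheel '[{"ty":-35},{"ty":-35},{"ty":-35},{"ty":-35},{"ty":-35},{"ty":-30},{"tz":0}]'; python3 g.py 439 -13 120 88
```

```text
t 0.1 pos [248.7 572.7 230.2] az 66.5 tilt 0.11 roll -0.375 shift after roll [-210.7 -578.6  111. ] q6 -0.12$[0]: bad value
```

```bash
python3 -m handwheel '[{"tx":0,"ty":-35,"tz":0,"roll":0}]'; python3 g.py 439 -13 120 88
```

```text
t: 0.18
tool_pos: [0.2362, 0.5428, 0.2285]
tool_rot: [-0.639, -3.075, 0.004]
contact_force: [-0.3, -1.7, 0.5]
opening: 0.0855
grip_force: 0.0
t 0.18 pos [236.2 542.8 228.5] az 66.5 tilt 0.14 roll -0.375 shift after roll [-222.2 -548.2  109.3] q6 -0.13
```

All four keys are required. Continuing.

```bash
python3 -m handwheel '[{"tx":0,"ty":-35,"tz":0,"roll":0},{"tx":0,"ty":-35,"tz":0,"roll":0},{"tx":0,"ty":-35,"tz":0,"roll":0},{"tx":0,"ty":-35,"tz":0,"roll":0},{"tx":0,"ty":-30,"tz":0,"roll":0}]' >/dev/null && python3 -m handwheel '[{"tx":-28,"ty":-14,"tz":0,"roll":0},{"tx":-28,"ty":-14,"tz":0,"roll":0},{"tx":-28,"ty":-14,"tz":0,"roll":0},{"tx":-28,"ty":-14,"tz":0,"roll":0},{"tx":-28,"ty":-14,"tz":0,"roll":0},{"tx":-28,"ty":-14,"tz":0,"roll":0}]' > /dev/null && python3 -m handwheel '[{"tx":-28,"ty":-26,"tz":0,"roll":0},{"tx":-28,"ty":-26,"tz":0,"roll":0},{"tx":-28,"ty":-26,"tz":0,"roll":0},{"tx":-28,"ty":-26,"tz":0,"roll":0},{"tx":-28,"ty":-26,"tz":0,"roll":0},{"tx":-28,"ty":-26,"tz":0,"roll":0},{"tx":0,"ty":0,"tz":0,"roll":0}]' 55 && python3 g.py 439 -13 120 88
```

```text
t: 1.68
tool_pos: [0.381, 0.026, 0.2309]
tool_rot: [0.653, 3.073, -0.004]
contact_force: [-0.6, 1.0, 0.4]
opening: 0.0546
grip_force: 0.0
t 1.68 pos [381.   26.  230.9] az 66.0 tilt 0.14 roll -0.384 shift after roll [-59.3 -36.7 111. ] q6 -1.28
```

```bash
python3 -m handwheel '[{"tx":0,"ty":0,"tz":0,"roll":-0.096},{"tx":0,"ty":0,"tz":0,"roll":-0.096},{"tx":0,"ty":0,"tz":0,"roll":-0.096},{"tx":0,"ty":0,"tz":0,"roll":-0.096},{"tx":-20,"ty":-12,"tz":25,"roll":0},{"tx":-20,"ty":-12,"tz":25,"roll":0},{"tx":-19,"ty":-13,"tz":30,"roll":0},{"tx":0,"ty":0,"tz":31,"roll":0},{"tx":0,"ty":0,"tz":0,"roll":0},{"tx":0,"ty":0,"tz":0,"roll":0}]' && python3 g.py 439 -13.5 6 88
python3 - <<'E'
from h import *
p,d=snap("top");q=cv2.resize(p[130:310,100:340,::-1],None,fx=3,fy=3);cv2.imwrite("pics/a1.png",q)
E
```

```text
t: 2.52
tool_pos: [0.436, -0.0066, 0.1183]
tool_rot: [-0.04, -3.136, -0.002]
contact_force: [0.0, -0.1, 0.7]
opening: 0.0549
grip_force: 0.0
t 2.52 pos [436.   -6.6 118.3] az 88.5 tilt 0.33 roll 0.009 shift after roll [ -3.9  -6.9 112.3] q6 -1.73
```

View pics/a1.png

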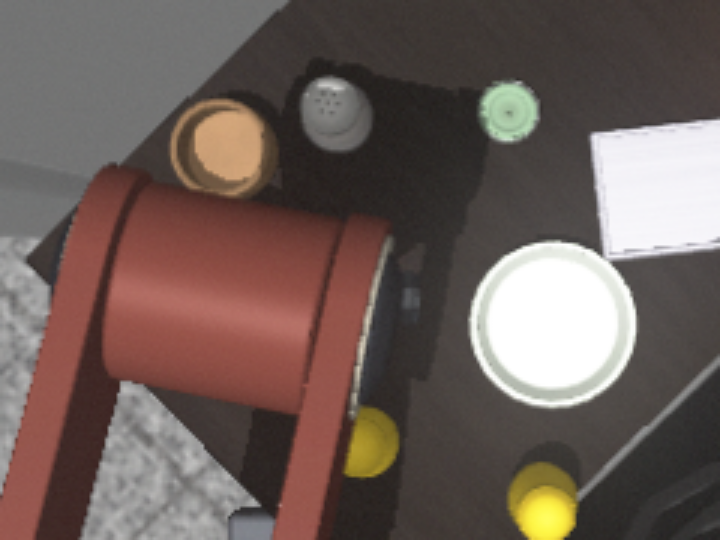

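The picture shows the big wrist over the matchbox, hiding it, with the pot and shaker clear at crop (222,148) and (335,113). I'll descend by the numbers.

```bash
python3 -m handwheel '[{"tx":-4,"ty":-7,"tz":28,"roll":0},{"tx":0,"ty":0,"tz":30,"roll":0},{"tx":0,"ty":0,"tz":30,"roll":0},{"tx":0,"ty":0,"tz":15,"roll":0},{"tx":0,"ty":0,"tz":6,"roll":0},{"tx":0,"ty":0,"tz":0,"roll":0},{"tx":0,"ty":0,"tz":0,"roll":0}]' 55 && python3 g.py 439 -13.5 5 88
```

```text
t: 3.15
tool_pos: [0.4435, -0.0145, 0.0136]
tool_rot: [0.04, 3.138, -0.001]
contact_force: [0.5, -0.4, -0.2]
opening: 0.055
grip_force: 0.0
t 3.15 pos [443.5 -14.5  13.6] az 88.6 tilt 0.22 roll 0.01 shift after roll [4.6 0.8 8.6] q6 -1.75
```

```bash
python3 -m handwheel '[{"tx":0,"ty":0,"tz":0,"roll":0},{"tx":0,"ty":0,"tz":0,"roll":0},{"tx":0,"ty":0,"tz":0,"roll":0}]' >/dev/null && python3 g.py 439 -13.5 5 88
```

```text
t 3.4 pos [442.9 -14.6  12.8] az 88.5 tilt 0.17 roll 0.009 shift after roll [4.  1.  7.8] q6 -1.75
```

```bash
python3 -m handwheel '[{"tx":4,"ty":1,"tz":4,"roll":0},{"tx":0,"ty":0,"tz":4,"roll":0},{"tx":0,"ty":0,"tz":0,"roll":0},{"tx":0,"ty":0,"tz":0,"roll":0}]' && python3 -m handwheel '[{"tx":0,"ty":0,"tz":0,"roll":0},{"tx":0,"ty":0,"tz":0,"roll":0},{"tx":0,"ty":0,"tz":0,"roll":0},{"tx":0,"ty":0,"tz":0,"roll":0},{"tx":0,"ty":0,"tz":0,"roll":0},{"tx":0,"ty":0,"tz":0,"roll":0}]' 25 25
```

```text
t: 3.73
tool_pos: [0.4371, -0.0132, 0.0027]
tool_rot: [-0.041, -3.14, -0.0]
contact_force: [0.9, 0.3, 0.1]
opening: 0.055
grip_force: 0.0
t: 4.23
tool_pos: [0.4379, -0.0133, 0.0034]
tool_rot: [0.041, 3.141, -0.0]
contact_force: [-0.3, -0.5, 0.0]
opening: 0.0342
grip_force: 25.6
```

```bash
python3 -m handwheel '[{"tx":0,"ty":0,"tz":-15,"roll":0},{"tx":0,"ty":0,"tz":-25,"roll":0},{"tx":0,"ty":0,"tz":-25,"roll":0},{"tx":0,"ty":0,"tz":0,"roll":-0.075},{"tx":0,"ty":0,"tz":0,"roll":-0.075},{"tx":0,"ty":0,"tz":0,"roll":0},{"tx":0,"ty":0,"tz":0,"roll":0},{"tx":0,"ty":0,"tz":0,"roll":0}]' && python3 g.py 502 -216.7 60 97.2
```

```text
t: 4.9
tool_pos: [0.4373, -0.0132, 0.0678]
tool_rot: [0.192, -3.135, -0.0]
contact_force: [0.9, -0.3, 0.2]
opening: 0.0343
grip_force: 25.5
t 4.9 pos [437.3 -13.2  67.8] az 97.0 tilt 0.06 roll -0.003 shift after roll [ -38.7 -210.     7.7] q6 -1.89
```

```bash
python3 -m handwheel '[{"tx":-5,"ty":-30,"tz":0,"roll":0},{"tx":-5,"ty":-30,"tz":0,"roll":0},{"tx":-5,"ty":-30,"tz":0,"roll":0},{"tx":-5,"ty":-30,"tz":0,"roll":0},{"tx":-5,"ty":-30,"tz":0,"roll":0},{"tx":-6,"ty":-30,"tz":0,"roll":0},{"tx":-8,"ty":-30,"tz":0,"roll":0},{"tx":0,"ty":0,"tz":0,"roll":0},{"tx":0,"ty":0,"tz":0,"roll":0},{"tx":0,"ty":0,"tz":0,"roll":0},{"tx":0,"ty":0,"tz":0,"roll":0},{"tx":0,"ty":0,"tz":0,"roll":0}]' && python3 g.py 502 -216.7 7 97.2
```

```text
t: 5.9
tool_pos: [0.502, -0.2156, 0.0679]
tool_rot: [0.197, -3.135, -0.001]
contact_force: [-0.7, -0.9, -0.9]
opening: 0.0344
grip_force: 25.5
t 5.9 pos [ 502.  -215.6   67.9] az 97.2 tilt 0.05 roll -0.0 shift after roll [ 0.1 -1.1 60.9] q6 -2.24
```

```bash
python3 -m handwheel '[{"tx":0,"ty":-1,"tz":20,"roll":0},{"tx":0,"ty":0,"tz":20,"roll":0},{"tx":0,"ty":0,"tz":12,"roll":0},{"tx":0,"ty":0,"tz":5,"roll":0},{"tx":0,"ty":0,"tz":0,"roll":0},{"tx":0,"ty":0,"tz":0,"roll":0},{"tx":0,"ty":0,"tz":0,"roll":0},{"tx":0,"ty":0,"tz":0,"roll":0}]' && python3 g.py 502 -216.7 7 97.2
```

```text
t: 6.57
tool_pos: [0.5035, -0.2183, 0.0126]
tool_rot: [-0.195, 3.134, -0.002]
contact_force: [-0.0, 0.5, -1.1]
opening: 0.0345
grip_force: 25.5
t 6.57 pos [ 503.5 -218.3   12.6] az 97.1 tilt 0.13 roll -0.001 shift after roll [1.3 1.8 5.6] q6 -2.24
```

```bash
python3 -m handwheel '[{"tx":0,"ty":1,"tz":3,"roll":0},{"tx":0,"ty":0,"tz":2,"roll":0},{"tx":0,"ty":0,"tz":1,"roll":0},{"tx":0,"ty":0,"tz":0,"roll":0},{"tx":0,"ty":0,"tz":0,"roll":0},{"tx":0,"ty":0,"tz":0,"roll":0}]' && python3 -m handwheel '[{"tx":0,"ty":0,"tz":0,"roll":0},{"tx":0,"ty":0,"tz":0,"roll":0},{"tx":0,"ty":0,"tz":0,"roll":0},{"tx":0,"ty":0,"tz":0,"roll":0}]' 44 && python3 -m handwheel '[{"tx":0,"ty":0,"tz":-20,"roll":0},{"tx":0,"ty":0,"tz":-30,"roll":0},{"tx":0,"ty":0,"tz":-30,"roll":0},{"tx":0,"ty":0,"tz":0,"roll":-0.11},{"tx":0,"ty":0,"tz":0,"roll":0},{"tx":0,"ty":0,"tz":0,"roll":0},{"tx":0,"ty":0,"tz":0,"roll":0},{"tx":0,"ty":0,"tz":0,"roll":0}]'  && python3 g.py 550 -121.5 90 45; python3 g.py 550 -121.5 90 97 1
```

```text
t: 7.07
tool_pos: [0.5029, -0.2171, 0.0064]
tool_rot: [-0.195, 3.135, -0.0]
contact_force: [-2.4, 1.4, 6.3]
opening: 0.0339
grip_force: 26.2
t: 7.4
tool_pos: [0.5023, -0.2167, 0.005]
tool_rot: [0.195, -3.135, -0.0]
contact_force: [0.1, -0.2, 0.3]
opening: 0.0438
grip_force: 0.0
t: 8.07
tool_pos: [0.5014, -0.2162, 0.0835]
tool_rot: [0.365, -3.118, -0.003]
contact_force: [-0.3, 0.1, 0.1]
opening: 0.0438
grip_force: 0.0
t 8.07 pos [ 501.4 -216.2   83.5] az 103.3 tilt 0.18 roll 1.018 shift after roll [ 32.6 101.3  -6.4] q6 -2.35
t 8.07 pos [ 501.4 -216.2   83.5] az 103.3 tilt 0.18 roll -0.0 shift after roll [-69.1  80.9  -6.4] q6 -2.35
```

```bash
python3 -m handwheel '[{"tx":0,"ty":0,"tz":0,"roll":0.113},{"tx":0,"ty":0,"tz":0,"roll":0.113},{"tx":0,"ty":0,"tz":0,"roll":0.113},{"tx":0,"ty":0,"tz":0,"roll":0.113},{"tx":0,"ty":0,"tz":0,"roll":0.113},{"tx":0,"ty":0,"tz":0,"roll":0.113},{"tx":0,"ty":0,"tz":0,"roll":0.113},{"tx":0,"ty":0,"tz":0,"roll":0.113},{"tx":0,"ty":0,"tz":0,"roll":0.113},{"tx":8,"ty":25,"tz":0,"roll":0},{"tx":8,"ty":25,"tz":0,"roll":0},{"tx":8,"ty":25,"tz":0,"roll":0}]' 54 > /dev/null && python3 -m handwheel '[{"tx":8,"ty":26,"tz":0,"roll":0},{"tx":0,"ty":0,"tz":25,"roll":0},{"tx":0,"ty":0,"tz":25,"roll":0},{"tx":0,"ty":0,"tz":0,"roll":0},{"tx":0,"ty":0,"tz":0,"roll":0},{"tx":0,"ty":0,"tz":0,"roll":0},{"tx":0,"ty":0,"tz":0,"roll":0}]' && python3 g.py 550 -121.5 6 45
```

```text
t: 9.65
tool_pos: [0.552, -0.1234, 0.0368]
tool_rot: [1.199, 2.901, 0.0]
contact_force: [-0.2, 0.0, 1.2]
opening: 0.0538
grip_force: 0.0
t 9.65 pos [ 552.  -123.4   36.8] az 45.1 tilt 0.13 roll 0.002 shift after roll [ 2.8 -0.1 30.8] q6 -1.14
```

```bash
python3 -m handwheel '[{"tx":3,"ty":0,"tz":12,"roll":0},{"tx":0,"ty":0,"tz":12,"roll":0},{"tx":0,"ty":0,"tz":5,"roll":0},{"tx":0,"ty":0,"tz":0,"roll":0},{"tx":0,"ty":0,"tz":0,"roll":0},{"tx":0,"ty":0,"tz":0,"roll":0},{"tx":0,"ty":0,"tz":0,"roll":0}]' && python3 g.py 550 -121.5 5 45
```

```text
t: 10.23
tool_pos: [0.5493, -0.1207, 0.0068]
tool_rot: [1.198, 2.903, 0.0]
contact_force: [0.1, -0.2, 0.5]
opening: 0.054
grip_force: 0.0
t 10.23 pos [ 549.3 -120.7    6.8] az 45.1 tilt 0.05 roll 0.003 shift after roll [-1.  -0.1  1.8] q6 -1.14
```

```bash
python3 -m handwheel '[{"tx":-1,"ty":0,"tz":1.5,"roll":0},{"tx":0,"ty":0,"tz":0,"roll":0},{"tx":0,"ty":0,"tz":0,"roll":0},{"tx":0,"ty":0,"tz":0,"roll":0},{"tx":0,"ty":0,"tz":0,"roll":0},{"tx":0,"ty":0,"tz":0,"roll":0},{"tx":0,"ty":0,"tz":0,"roll":0}]' 25 25 && python3 -m handwheel '[{"tx":0,"ty":0,"tz":-15,"roll":0},{"tx":0,"ty":0,"tz":-25,"roll":0},{"tx":0,"ty":0,"tz":-25,"roll":0},{"tx":0,"ty":0,"tz":0,"roll":0.11},{"tx":0,"ty":0,"tz":0,"roll":0.11},{"tx":0,"ty":0,"tz":0,"roll":0.11},{"tx":0,"ty":0,"tz":0,"roll":0.11},{"tx":0,"ty":0,"tz":0,"roll":0.11},{"tx":0,"ty":0,"tz":0,"roll":0.11},{"tx":0,"ty":0,"tz":0,"roll":0},{"tx":0,"ty":0,"tz":0,"roll":0}]' && python3 g.py 508.8 -270.3 60 7.2
```

```text
t: 10.82
tool_pos: [0.5502, -0.1216, 0.0054]
tool_rot: [1.198, 2.903, -0.0]
contact_force: [0.9, -1.2, 2.6]
opening: 0.0357
grip_force: 25.2
t: 11.73
tool_pos: [0.5489, -0.121, 0.0691]
tool_rot: [-2.071, -2.361, 0.001]
contact_force: [-0.5, 1.2, 0.5]
opening: 0.0356
grip_force: 25.2
t 11.73 pos [ 548.9 -121.    69.1] az 7.5 tilt 0.09 roll 0.005 shift after roll [-143.1  -58.5    9. ] q6 -0.48
```

```bash
python3 -m handwheel '[{"tx":-28,"ty":-12,"tz":0,"roll":0},{"tx":-28,"ty":-12,"tz":0,"roll":0},{"tx":-29,"ty":-12,"tz":0,"roll":0},{"tx":-29,"ty":-11,"tz":0,"roll":0},{"tx":-29,"ty":-11,"tz":0,"roll":0},{"tx":0,"ty":0,"tz":0,"roll":0},{"tx":0,"ty":0,"tz":20,"roll":0},{"tx":0,"ty":0,"tz":15,"roll":0},{"tx":0,"ty":0,"tz":15,"roll":0},{"tx":0,"ty":0,"tz":0,"roll":0},{"tx":0,"ty":0,"tz":0,"roll":0},{"tx":0,"ty":0,"tz":0,"roll":0}]' && python3 g.py 508.8 -270.3 8 7.2
```

```text
t: 12.73
tool_pos: [0.5108, -0.2704, 0.0205]
tool_rot: [2.073, 2.36, 0.0]
contact_force: [0.0, 0.1, -0.2]
opening: 0.0355
grip_force: 25.2
t 12.73 pos [ 510.8 -270.4   20.5] az 7.4 tilt 0.04 roll 0.004 shift after roll [ 0.4 -1.9 12.5] q6 -0.74
```

```bash
python3 -m handwheel '[{"tx":0,"ty":-2,"tz":6,"roll":0},{"tx":0,"ty":0,"tz":4,"roll":0},{"tx":0,"ty":0,"tz":2,"roll":0},{"tx":0,"ty":0,"tz":0,"roll":0},{"tx":0,"ty":0,"tz":0,"roll":0},{"tx":0,"ty":0,"tz":0,"roll":0}]' && python3 -m handwheel '[{"tx":0,"ty":0,"tz":0,"roll":0},{"tx":0,"ty":0,"tz":0,"roll":0},{"tx":0,"ty":0,"tz":0,"roll":0},{"tx":0,"ty":0,"tz":0,"roll":0}]' 43 && python3 -m handwheel '[{"tx":0,"ty":0,"tz":-20,"roll":0},{"tx":0,"ty":0,"tz":-35,"roll":0},{"tx":0,"ty":0,"tz":-35,"roll":0},{"tx":0,"ty":0,"tz":-35,"roll":0},{"tx":0,"ty":0,"tz":-25,"roll":0},{"tx":0,"ty":0,"tz":0,"roll":0},{"tx":0,"ty":0,"tz":0,"roll":0},{"tx":0,"ty":0,"tz":0,"roll":0}]'  && python3 g.py 545.3 -16.2 155 45
python3 - <<'E'
from h import *
p,d=snap("scene");q=cv2.resize(p[150:290,160:460,::-1],None,fx=2.66,fy=2.66);cv2.imwrite("pics/a2.png",q)
E
```

```text
t: 13.23
tool_pos: [0.5086, -0.2709, 0.0084]
tool_rot: [2.074, 2.359, 0.0]
contact_force: [-1.7, 0.1, 4.3]
opening: 0.036
grip_force: 25.6
t: 13.57
tool_pos: [0.5082, -0.2707, 0.0075]
tool_rot: [-2.075, -2.359, 0.0]
contact_force: [0.4, 0.8, 0.4]
opening: 0.0429
grip_force: 0.0
t: 14.23
tool_pos: [0.5078, -0.2704, 0.1567]
tool_rot: [-2.074, -2.358, 0.0]
contact_force: [-0.0, 0.1, -1.0]
opening: 0.0428
grip_force: 0.0
t 14.23 pos [ 507.8 -270.4  156.7] az 7.3 tilt 0.09 roll -0.657 shift after roll [153.2 206.2   1.9] q6 -0.75
```

View pics/a2.png

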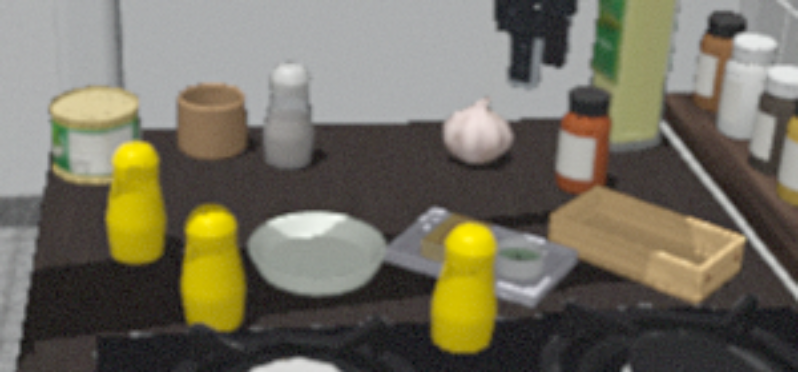

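The scene crop shows the matchbox (445,240) and tea light (520,262) lying side by side and flat in the tray, with everything else still in place. Before going for the shaker I'm checking how far the wrist sticks out against the fridge face.

```bash
python3 - <<'E'
from h import *
p0=np.load("pics/top0.npz");P0=cloud("top",p0["d"]);ok=(p0["d"]>0)
for z0,z1 in((.15,.3),(.3,.45),(.45,.6),(.6,.8)):
    s=ok&(P0[...,2]>z0)&(P0[...,2]<z1)&(P0[...,1]>-.12)&(P0[...,0]>.3)
    if s.any(): q=P0[s];print(z0,"fridge min x+y",np.percentile(q[:,0]+q[:,1],[0,1,50,100]).round(3),"xmin",q[:,0].min().round(3),"y",q[:,1].min().round(3),q[:,1].max().round(3),len(q))
s=ok&(P0[...,2]>.1)&(P0[...,0]>.68)&(P0[...,0]<.82)&(P0[...,1]>-.26)&(P0[...,1]<-.14);q=P0[s]
for z0 in np.arange(.1,.3,.04):
    k=q[(q[:,2]>z0)&(q[:,2]<z0+.04)]
    if len(k):print("bottle",z0.round(2),k.min(0).round(3),k.max(0).round(3),len(k))
o=ctrl.get_obs();q1=o["q"][0];c,s_=np.cos(q1),np.sin(q1);t=np.asarray(o["tool_pos"])
p,d=snap("top");P=cloud("top",d);s=(d>0)&(P[...,2]>.17)&(abs(P[...,0]-t[0])<.3)&(abs(P[...,1]-t[1])<.25)&(abs(P[...,2]-P0[...,2])>.02)
q=P[s]-t;r=q[:,:2]@np.array([c,s_]);l=q[:,:2]@np.array([-s_,c])
print("q1",q1)
for z0 in np.arange(.05,.6,.05):
    k=(q[:,2]>z0)&(q[:,2]<z0+.05)
    if k.any():print("arm z rel",z0.round(2),"radial",np.percentile(r[k],[1,99]).round(3),"lat",np.percentile(l[k],[1,99]).round(3),"world x+y max rel",(q[k,0]+q[k,1]).max().round(3),k.sum())
E
```

```text
0.15 fridge min x+y [0.645 0.646 0.652 0.667] xmin 0.467 y -0.12 0.186 7624
0.3 fridge min x+y [0.645 0.646 0.652 0.667] xmin 0.467 y -0.098 0.187 11796
0.45 fridge min x+y [0.645 0.647 0.652 0.666] xmin 0.473 y -0.037 0.175 14256
0.6 fridge min x+y [0.65  0.651 0.652 0.655] xmin 0.547 y 0.024 0.105 5081
bottle 0.1 [ 0.744 -0.246  0.1  ] [ 0.82 -0.14  0.14] 402
bottle 0.14 [ 0.745 -0.246  0.14 ] [ 0.818 -0.14   0.18 ] 408
bottle 0.18 [ 0.744 -0.248  0.18 ] [ 0.802 -0.141  0.22 ] 809
bottle 0.22 [ 0.757 -0.236  0.22 ] [ 0.786 -0.192  0.26 ] 343
bottle 0.26 [ 0.76  -0.227  0.26 ] [ 0.77  -0.199  0.281] 80
q1 -0.6186119263697496
arm z rel 0.05 radial [-0.053  0.271] lat [-0.055  0.245] world x+y max rel 0.414 234
arm z rel 0.1 radial [-0.052  0.288] lat [-0.098  0.287] world x+y max rel 0.416 333
arm z rel 0.15 radial [-0.035  0.285] lat [-0.064  0.025] world x+y max rel 0.416 246
arm z rel 0.2 radial [-0.043 -0.006] lat [-0.041  0.057] world x+y max rel 0.415 254
arm z rel 0.25 radial [-0.13   0.041] lat [-0.045  0.067] world x+y max rel 0.415 1990
arm z rel 0.3 radial [-0.175  0.034] lat [-0.055  0.06 ] world x+y max rel 0.092 14615
arm z rel 0.35 radial [-0.293 -0.123] lat [-0.043  0.051] world x+y max rel 0.02 11241
arm z rel 0.4 radial [-0.308 -0.219] lat [-0.031  0.049] world x+y max rel -0.0 6058
```

```bash
python3 -m handwheel '[{"tx":0,"ty":0,"tz":0,"roll":-0.11},{"tx":0,"ty":0,"tz":0,"roll":-0.11},{"tx":0,"ty":0,"tz":0,"roll":-0.11},{"tx":0,"ty":0,"tz":0,"roll":-0.11},{"tx":0,"ty":0,"tz":0,"roll":-0.11},{"tx":0,"ty":0,"tz":0,"roll":-0.107},{"tx":20,"ty":20,"tz":0,"roll":0},{"tx":20,"ty":20,"tz":0,"roll":0},{"tx":20,"ty":20,"tz":0,"roll":0},{"tx":20,"ty":20,"tz":0,"roll":0},{"tx":20,"ty":20,"tz":0,"roll":0},{"tx":20,"ty":20,"tz":0,"roll":0}]' 60 > /dev/null && python3 -m handwheel '[{"tx":16,"ty":15,"tz":0,"roll":0},{"tx":16,"ty":14,"tz":0,"roll":0},{"tx":0,"ty":0,"tz":0,"roll":0},{"tx":0,"ty":0,"tz":0,"roll":0},{"tx":0,"ty":0,"tz":0,"roll":0},{"tx":0,"ty":0,"tz":0,"roll":0}]' && python3 g.py 545 -17 150 45
```

```text
t: 15.83
tool_pos: [0.5061, -0.0588, 0.1572]
tool_rot: [-1.204, -2.901, 0.001]
contact_force: [-1.1, -0.2, 0.3]
opening: 0.0604
grip_force: 0.0
t 15.83 pos [506.1 -58.8 157.2] az 44.9 tilt 0.06 roll -0.002 shift after roll [ 2.  57.   7.1] q6 -1.05
```

```bash
python3 -m handwheel '[{"tx":2,"ty":19,"tz":0,"roll":0},{"tx":0,"ty":19,"tz":0,"roll":0},{"tx":0,"ty":18,"tz":0,"roll":0},{"tx":0,"ty":0,"tz":0,"roll":0},{"tx":0,"ty":0,"tz":0,"roll":0},{"tx":0,"ty":0,"tz":0,"roll":0},{"tx":0,"ty":0,"tz":20,"roll":0},{"tx":0,"ty":0,"tz":20,"roll":0},{"tx":0,"ty":0,"tz":0,"roll":0},{"tx":0,"ty":0,"tz":0,"roll":0},{"tx":0,"ty":0,"tz":0,"roll":0}]' && python3 g.py 545.3 -16.2 30 45
```

```text
t: 16.75
tool_pos: [0.5447, -0.0175, 0.1187]
tool_rot: [1.204, 2.901, 0.0]
contact_force: [0.6, -0.4, 1.2]
opening: 0.0598
grip_force: 0.0
t 16.75 pos [544.7 -17.5 118.7] az 44.9 tilt 0.05 roll -0.001 shift after roll [ 0.6  1.3 88.7] q6 -0.95
```

```bash
python3 -m handwheel '[{"tx":0,"ty":1,"tz":20,"roll":0},{"tx":0,"ty":0,"tz":20,"roll":0},{"tx":0,"ty":0,"tz":20,"roll":0},{"tx":0,"ty":0,"tz":20,"roll":0},{"tx":0,"ty":0,"tz":8,"roll":0},{"tx":0,"ty":0,"tz":0,"roll":0},{"tx":0,"ty":0,"tz":0,"roll":0},{"tx":0,"ty":0,"tz":0,"roll":0}]' && python3 -m handwheel '[{"tx":0,"ty":0,"tz":0,"roll":0},{"tx":0,"ty":0,"tz":0,"roll":0},{"tx":0,"ty":0,"tz":0,"roll":0},{"tx":0,"ty":0,"tz":0,"roll":0},{"tx":0,"ty":0,"tz":0,"roll":0},{"tx":0,"ty":0,"tz":0,"roll":0}]' 30 40
```

```text
t: 17.42
tool_pos: [0.5467, -0.0165, 0.0318]
tool_rot: [1.202, 2.899, 0.001]
contact_force: [0.0, 0.5, -0.3]
opening: 0.0599
grip_force: 0.0
t: 17.92
tool_pos: [0.5467, -0.0164, 0.032]
tool_rot: [1.202, 2.9, 0.001]
contact_force: [-1.9, -0.5, 6.3]
opening: 0.0385
grip_force: 39.8
```

```bash
python3 -m handwheel '[{"tx":0,"ty":0,"tz":-10,"roll":0},{"tx":0,"ty":0,"tz":-20,"roll":0},{"tx":0,"ty":0,"tz":-25,"roll":0},{"tx":0,"ty":0,"tz":-25,"roll":0},{"tx":0,"ty":0,"tz":-25,"roll":0},{"tx":0,"ty":-20,"tz":0,"roll":0},{"tx":0,"ty":-20,"tz":0,"roll":0},{"tx":0,"ty":-17,"tz":0,"roll":0},{"tx":0,"ty":0,"tz":0,"roll":0},{"tx":0,"ty":0,"tz":0,"roll":0},{"tx":0,"ty":0,"tz":0,"roll":0}]' && python3 g.py 592.7 -298.7 137 -2 
python3 - <<'E'
from h import *
p,d=snap("scene");q=cv2.resize(p[80:260,160:400,::-1],None,fx=3,fy=3);cv2.imwrite("pics/a3.png",q)
E
```

```text
t: 18.83
tool_pos: [0.5051, -0.0563, 0.1351]
tool_rot: [1.203, 2.902, 0.001]
contact_force: [0.1, -0.5, -1.4]
opening: 0.0385
grip_force: 40.1
t 18.83 pos [505.1 -56.3 135.1] az 45.0 tilt 0.04 roll 0.82 shift after roll [-239.2   96.    -1.8] q6 -1.04
```

View pics/a3.png

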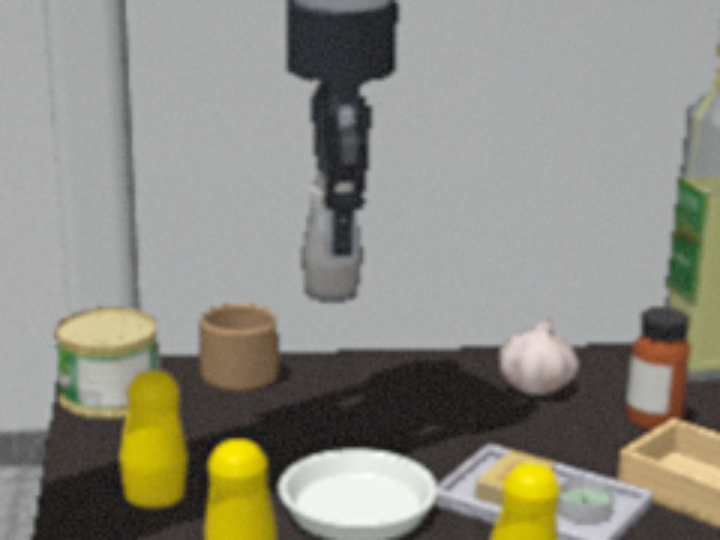

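The shaker is in the air, but it sits about 10 mm off the pad line (shaker 330,260 against finger 345,230) and leans about 8°. I'll check for a camera-to-tool offset using the tea light and matchbox that are already placed.

```bash
python3 - <<'E'
from h import *
p,d=snap("top");hsv=cv2.cvtColor(p,cv2.COLOR_RGB2HSV);H,S,V=[hsv[...,i].astype(int) for i in range(3)]
def rep(k,m,box,z):
    mm=np.zeros(m.shape,np.uint8);u0,v0,u1,v1=box;mm[v0:v1,u0:u1]=m[v0:v1,u0:u1]
    cs,_=cv2.findContours(cv2.morphologyEx(mm,cv2.MORPH_CLOSE,np.ones((3,3))),cv2.RETR_EXTERNAL,cv2.CHAIN_APPROX_NONE)
    c=max(cs,key=cv2.contourArea)[:,0];q=plane("top",c,z).astype(np.float32)*1000
    a,r=cv2.minEnclosingCircle(q);rc=cv2.minAreaRect(q);print(k,np.round(a,1),round(r,1),np.round(rc[0],1),np.round(rc[1],1),round(rc[2],1))
B=(295,165,372,218)
rep("candle",((S>30)&(H>45)&(H<75)),B,.018)
rep("match",((S>60)&(H<35)),B,.018)
cv2.imwrite("pics/a4.png",cv2.resize(p[80:260,190:430,::-1],None,fx=3,fy=3))
E
```

```text
candle [ 510.4 -269.2] 17.7 [ 509.8 -269. ] [33.1 33.3] 45.5
match [ 504.5 -217.4] 30.2 [ 504.4 -217.6] [52.1 34.4] 7.2
```

View pics/a4.png

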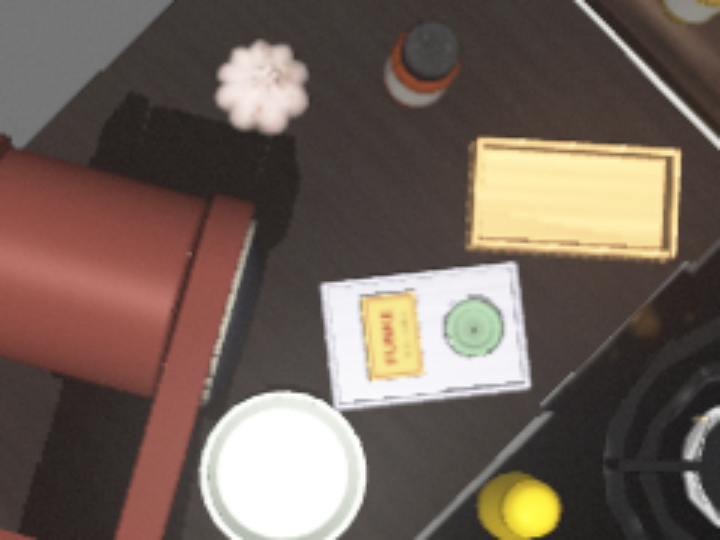

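The tea light and matchbox measure within 2 mm of where they were released, so the calibration is good; the shaker must have slipped as the fingers closed. I'll set it down on the clear spot below, measure it again and regrasp it more gently.

```bash
python3 -m handwheel '[{"tx":0,"ty":0,"tz":25,"roll":0},{"tx":0,"ty":0,"tz":25,"roll":0},{"tx":0,"ty":0,"tz":25,"roll":0},{"tx":0,"ty":0,"tz":15,"roll":0},{"tx":0,"ty":0,"tz":6,"roll":0},{"tx":0,"ty":0,"tz":0,"roll":0},{"tx":0,"ty":0,"tz":0,"roll":0},{"tx":0,"ty":0,"tz":0,"roll":0}]' && python3 -m handwheel '[{"tx":0,"ty":0,"tz":2,"roll":0},{"tx":0,"ty":0,"tz":2,"roll":0},{"tx":0,"ty":0,"tz":2,"roll":0},{"tx":0,"ty":0,"tz":1,"roll":0},{"tx":0,"ty":0,"tz":0,"roll":0}]'
```

```text
t: 19.6
tool_pos: [0.5063, -0.0567, 0.0404]
tool_rot: [1.201, 2.9, 0.001]
contact_force: [-0.7, -0.1, -1.1]
opening: 0.0389
grip_force: 40.1
t: 20.02
tool_pos: [0.5051, -0.0566, 0.032]
tool_rot: [1.203, 2.902, 0.0]
contact_force: [0.0, 0.2, -0.7]
opening: 0.0389
grip_force: 40.3
```

```bash
python3 -m handwheel '[{"tx":0,"ty":0,"tz":1,"roll":0},{"tx":0,"ty":0,"tz":1,"roll":0},{"tx":0,"ty":0,"tz":0,"roll":0},{"tx":0,"ty":0,"tz":0,"roll":0}]'; python3 -m handwheel '[{"tx":0,"ty":0,"tz":1,"roll":0},{"tx":0,"ty":0,"tz":1,"roll":0},{"tx":0,"ty":0,"tz":0,"roll":0},{"tx":0,"ty":0,"tz":0,"roll":0}]'
python3 - <<'E'
from h import *
p,d=snap("scene");q=cv2.resize(p[100:240,180:380,::-1],None,fx=4,fy=4);cv2.imwrite("pics/a5.png",q)
E
```

```text
t: 20.35
tool_pos: [0.5057, -0.057, 0.032]
tool_rot: [1.202, 2.902, -0.001]
contact_force: [-5.1, 0.3, 10.3]
opening: 0.0386
grip_force: 41.9
t: 20.68
tool_pos: [0.5062, -0.0573, 0.032]
tool_rot: [1.202, 2.902, -0.002]
contact_force: [-10.2, -0.0, 22.9]
opening: 0.0386
grip_force: 43.5
```

View pics/a5.png

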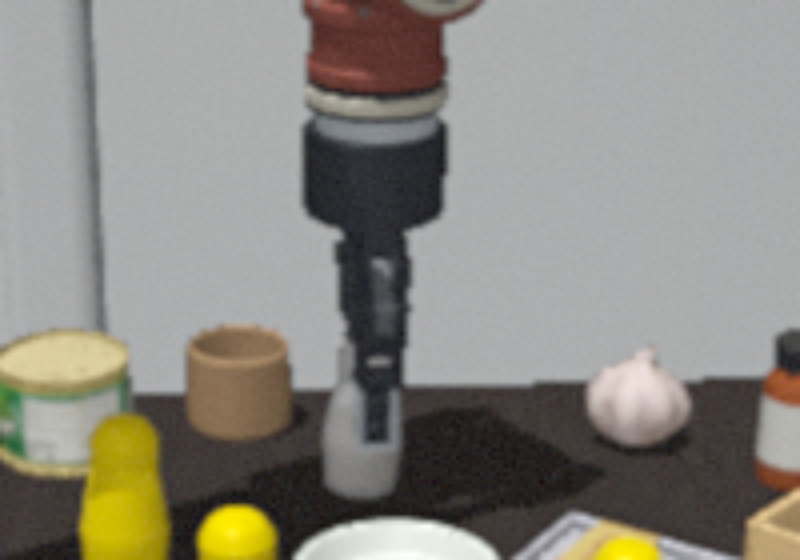

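On this closer look the shaker's base centre is at (361,480) and its bell-shaped body is roughly vertical. It is only about 4 mm off the pads and touched down at the same height as when grasped, so the grip is sound. I'll carry it on to the caddy.

```bash
python3 -m handwheel '[{"tx":0,"ty":0,"tz":-15,"roll":0},{"tx":0,"ty":0,"tz":-25,"roll":0},{"tx":0,"ty":0,"tz":-25,"roll":0},{"tx":0,"ty":0,"tz":-25,"roll":0},{"tx":0,"ty":0,"tz":0,"roll":0.117},{"tx":0,"ty":0,"tz":0,"roll":0.117},{"tx":0,"ty":0,"tz":0,"roll":0.117},{"tx":0,"ty":0,"tz":0,"roll":0.117},{"tx":0,"ty":0,"tz":0,"roll":0.117},{"tx":0,"ty":0,"tz":0,"roll":0.117},{"tx":0,"ty":0,"tz":0,"roll":0.117},{"tx":0,"ty":0,"tz":0,"roll":0}]' && python3 -m handwheel '[{"tx":-25,"ty":0,"tz":0,"roll":0},{"tx":-25,"ty":5,"tz":0,"roll":0},{"tx":-25,"ty":10,"tz":0,"roll":0},{"tx":-25,"ty":10,"tz":0,"roll":0},{"tx":-25,"ty":10,"tz":0,"roll":0},{"tx":-25,"ty":10,"tz":0,"roll":0},{"tx":-25,"ty":10,"tz":0,"roll":0},{"tx":-25,"ty":10,"tz":0,"roll":0},{"tx":-25,"ty":10,"tz":0,"roll":0},{"tx":0,"ty":0,"tz":0,"roll":0},{"tx":0,"ty":0,"tz":0,"roll":0},{"tx":0,"ty":0,"tz":0,"roll":0}]' && python3 g.py 592.7 -301 80 -2
```

```text
t: 21.73
tool_pos: [0.5047, -0.0565, 0.1175]
tool_rot: [-2.261, -2.181, 0.0]
contact_force: [-0.2, -0.2, -0.4]
opening: 0.0385
grip_force: 40.9
t: 22.73
tool_pos: [0.5718, -0.2834, 0.1172]
tool_rot: [-2.256, -2.184, -0.0]
contact_force: [-0.2, 0.0, -0.8]
opening: 0.0387
grip_force: 40.9
t 22.73 pos [ 571.8 -283.4  117.2] az -1.9 tilt 0.08 roll 0.002 shift after roll [-16.9  21.5  37.2] q6 -0.54
```

```bash
python3 -m handwheel '[{"tx":-17,"ty":10,"tz":0,"roll":0},{"tx":0,"ty":11,"tz":12,"roll":0},{"tx":0,"ty":0,"tz":20,"roll":0},{"tx":0,"ty":0,"tz":0,"roll":0},{"tx":0,"ty":0,"tz":0,"roll":0},{"tx":0,"ty":0,"tz":0,"roll":0},{"tx":0,"ty":0,"tz":0,"roll":0}]' && python3 g.py 592.7 -301 36 -2
python3 - <<'E'
from h import *
p,d=snap("scene");q=cv2.resize(p[130:270,280:480,::-1],None,fx=4,fy=4);cv2.imwrite("pics/a6.png",q)
E
```

```text
t: 23.32
tool_pos: [0.593, -0.3015, 0.0872]
tool_rot: [2.257, 2.183, 0.001]
contact_force: [-0.0, -0.4, 0.2]
opening: 0.0384
grip_force: 40.9
t 23.32 pos [ 593.  -301.5   87.2] az -1.9 tilt 0.1 roll 0.002 shift after roll [ 0.5 -0.4 51.2] q6 -0.55
```

View pics/a6.png

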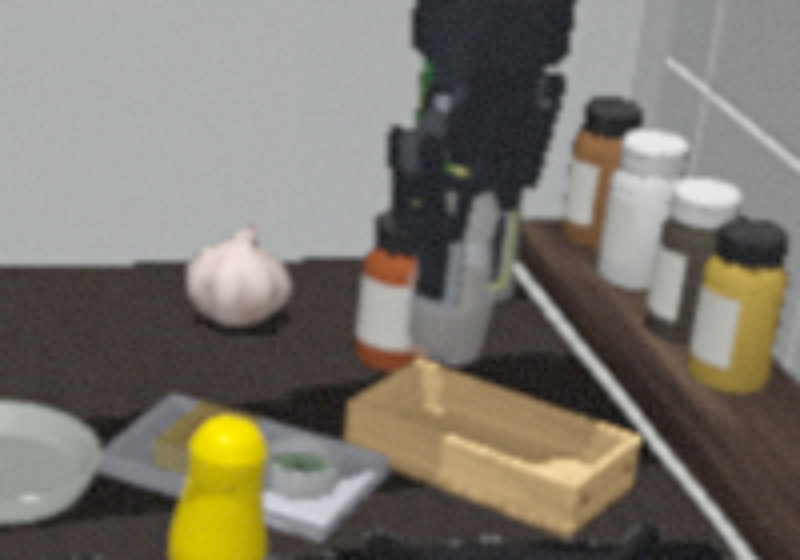

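```bash
python3 - <<'E'
from h import *
q=plane("scene",[[280+451/4,130+352/4],[280+412/4,130+352/4],[280+490/4,130+352/4]],.055);print(q.round(4))
r=np.array([.6233,-.7817]);print((q-np.array([.593,-.3015]))@r)
E
```

```text
[[ 0.5954 -0.3014]
 [ 0.5822 -0.2864]
 [ 0.6086 -0.3165]]
[ 0.00143308 -0.01858182  0.0214675 ]
```

The shaker hangs upright over the caddy, within 2 mm sideways of the tool. I'll lower it.

```bash
python3 -m handwheel '[{"tx":0,"ty":0,"tz":15,"roll":0},{"tx":0,"ty":0,"tz":15,"roll":0},{"tx":0,"ty":0,"tz":10,"roll":0},{"tx":0,"ty":0,"tz":6,"roll":0},{"tx":0,"ty":0,"tz":0,"roll":0},{"tx":0,"ty":0,"tz":0,"roll":0},{"tx":0,"ty":0,"tz":0,"roll":0},{"tx":0,"ty":0,"tz":0,"roll":0}]' && python3 g.py 592.7 -301 36 -2
```

```text
t: 24.03
tool_pos: [0.5928, -0.3018, 0.04]
tool_rot: [2.259, 2.183, 0.0]
contact_force: [-0.0, 0.0, -0.3]
opening: 0.0385
grip_force: 40.9
t 24.03 pos [ 592.8 -301.8   40. ] az -1.9 tilt 0.03 roll 0.001 shift after roll [ 0.8 -0.1  4. ] q6 -0.55
```

```bash
python3 -m handwheel '[{"tx":0,"ty":0,"tz":2,"roll":0},{"tx":0,"ty":0,"tz":2,"roll":0},{"tx":0,"ty":0,"tz":0,"roll":0},{"tx":0,"ty":0,"tz":0,"roll":0},{"tx":0,"ty":0,"tz":0,"roll":0}]' && python3 -m handwheel '[{"tx":0,"ty":0,"tz":0,"roll":0},{"tx":0,"ty":0,"tz":0,"roll":0},{"tx":0,"ty":0,"tz":0,"roll":0},{"tx":0,"ty":0,"tz":0,"roll":0},{"tx":0,"ty":0,"tz":0,"roll":0}]' 60 && python3 -m handwheel '[{"tx":0,"ty":0,"tz":-20,"roll":0},{"tx":0,"ty":0,"tz":-30,"roll":0},{"tx":0,"ty":0,"tz":-30,"roll":0},{"tx":0,"ty":0,"tz":-30,"roll":0},{"tx":0,"ty":0,"tz":-10,"roll":0},{"tx":0,"ty":0,"tz":0,"roll":0},{"tx":0,"ty":0,"tz":0,"roll":0}]' && python3 g.py 669 -232 150 45
```

```text
t: 24.45
tool_pos: [0.5929, -0.3018, 0.0361]
tool_rot: [2.258, 2.183, 0.0]
contact_force: [0.8, -0.0, 0.0]
opening: 0.0382
grip_force: 41.1
t: 24.87
tool_pos: [0.5926, -0.3016, 0.0358]
tool_rot: [-2.259, -2.183, 0.0]
contact_force: [-0.2, 0.7, 0.3]
opening: 0.0604
grip_force: 0.0
t: 25.45
tool_pos: [0.5926, -0.3016, 0.1556]
tool_rot: [2.259, 2.183, 0.0]
contact_force: [0.0, 0.9, -1.4]
opening: 0.06
grip_force: 0.0
t 25.45 pos [ 592.6 -301.6  155.6] az -1.9 tilt 0.02 roll -0.819 shift after roll [ -4.8 103.3   5.6] q6 -0.55
```

```bash
python3 g.py 669 -232 150 -2; python3 -m handwheel '[{"tx":24,"ty":24,"tz":0,"roll":0},{"tx":24,"ty":25,"tz":0,"roll":0},{"tx":24,"ty":25,"tz":0,"roll":0},{"tx":0,"ty":0,"tz":0,"roll":0},{"tx":0,"ty":0,"tz":0,"roll":0},{"tx":0,"ty":0,"tz":0,"roll":0},{"tx":0,"ty":0,"tz":20,"roll":0},{"tx":0,"ty":0,"tz":20,"roll":0},{"tx":0,"ty":0,"tz":0,"roll":0},{"tx":0,"ty":0,"tz":0,"roll":0},{"tx":0,"ty":0,"tz":0,"roll":0}]' 56 && python3 g.py 669 -232 31 -2
```

```text
t 25.45 pos [ 592.6 -301.6  155.6] az -1.9 tilt 0.02 roll 0.001 shift after roll [72.3 73.9  5.6] q6 -0.55
t: 26.37
tool_pos: [0.6686, -0.233, 0.1161]
tool_rot: [2.26, 2.182, -0.0]
contact_force: [-0.8, 0.2, -0.3]
opening: 0.056
grip_force: 0.0
t 26.37 pos [ 668.6 -233.   116.1] az -2.0 tilt 0.01 roll -0.0 shift after roll [ 1.   0.4 85.1] q6 -0.41
```

```bash
python3 -m handwheel '[{"tx":1,"ty":0,"tz":20,"roll":0},{"tx":0,"ty":0,"tz":20,"roll":0},{"tx":0,"ty":0,"tz":20,"roll":0},{"tx":0,"ty":0,"tz":18,"roll":0},{"tx":0,"ty":0,"tz":7,"roll":0},{"tx":0,"ty":0,"tz":0,"roll":0},{"tx":0,"ty":0,"tz":0,"roll":0},{"tx":0,"ty":0,"tz":0,"roll":0}]' && python3 -m handwheel '[{"tx":0,"ty":0,"tz":0,"roll":0},{"tx":0,"ty":0,"tz":0,"roll":0},{"tx":0,"ty":0,"tz":0,"roll":0},{"tx":0,"ty":0,"tz":0,"roll":0},{"tx":0,"ty":0,"tz":0,"roll":0},{"tx":0,"ty":0,"tz":0,"roll":0}]' 28 35 && python3 -m handwheel '[{"tx":0,"ty":0,"tz":-10,"roll":0},{"tx":0,"ty":0,"tz":-20,"roll":0},{"tx":0,"ty":0,"tz":-25,"roll":0},{"tx":0,"ty":0,"tz":-25,"roll":0},{"tx":0,"ty":0,"tz":-15,"roll":0},{"tx":0,"ty":0,"tz":0,"roll":0},{"tx":0,"ty":0,"tz":0,"roll":0},{"tx":0,"ty":0,"tz":0,"roll":0}]' && python3 g.py 590.3 -363.5 125 -2
```

```text
t: 27.03
tool_pos: [0.6704, -0.2319, 0.0332]
tool_rot: [2.257, 2.181, 0.002]
contact_force: [0.4, 0.4, 0.8]
opening: 0.056
grip_force: 0.0
t: 27.53
tool_pos: [0.6704, -0.2318, 0.0332]
tool_rot: [2.256, 2.181, 0.002]
contact_force: [-0.4, -0.6, 6.2]
opening: 0.0401
grip_force: 35.8
t: 28.2
tool_pos: [0.668, -0.2307, 0.1238]
tool_rot: [-2.257, -2.181, 0.002]
contact_force: [-0.3, 0.1, -2.1]
opening: 0.0404
grip_force: 35.5
t 28.2 pos [ 668.  -230.7  123.8] az -1.9 tilt 0.17 roll 0.001 shift after roll [-135.5  -73.    -1.2] q6 -0.4
```

```bash
python3 -m handwheel '[{"tx":0,"ty":0,"tz":-28,"roll":0},{"tx":-22,"ty":-12,"tz":0,"roll":0},{"tx":-22,"ty":-12,"tz":0,"roll":0},{"tx":-23,"ty":-12,"tz":0,"roll":0},{"tx":-23,"ty":-12,"tz":0,"roll":0},{"tx":-23,"ty":-12,"tz":0,"roll":0},{"tx":-23,"ty":-13,"tz":0,"roll":0},{"tx":0,"ty":0,"tz":0,"roll":0},{"tx":0,"ty":0,"tz":0,"roll":0},{"tx":0,"ty":0,"tz":0,"roll":0},{"tx":0,"ty":0,"tz":0,"roll":0}]' && python3 g.py 590.3 -363.5 110 -2
python3 - <<'E'
from h import *
p,d=snap("scene","a7f");P=cloud("scene",d);q=cv2.resize(p[100:270,260:500,::-1],None,fx=3.3,fy=3.3);cv2.imwrite("pics/a7.png",q)
p,d=snap("top");P=cloud("top",d);s=(d>0)&(abs(P[...,0]-.592)<.05)&(abs(P[...,1]+.3)<.045)&(P[...,2]>.07)&(P[...,2]<.1)
if s.any():
    q=P[s];print(len(q),cv2.minEnclosingCircle(q[:,:2].astype(np.float32)),np.percentile(q[:,2],98))
E
```

```text
t: 29.12
tool_pos: [0.5915, -0.3634, 0.1524]
tool_rot: [-2.256, -2.183, -0.0]
contact_force: [0.4, -0.1, -1.1]
opening: 0.0405
grip_force: 35.7
t 29.12 pos [ 591.5 -363.4  152.4] az -1.9 tilt 0.12 roll 0.002 shift after roll [-0.2 -1.1 42.4] q6 -0.63
318 ((0.5959559679031372, -0.29901131987571716), 0.01790064014494419) 0.09408278597993053
```

View pics/a7.png

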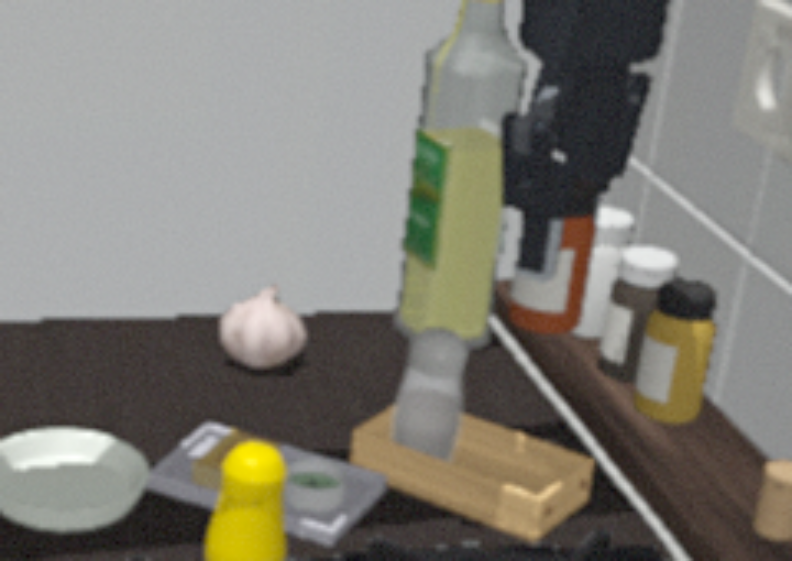

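The shaker stands upright in the caddy at (425,400), with its top at the right height of 94 mm, and the jar hangs upright over the free half. I'll lower it.

```bash
python3 -m handwheel '[{"tx":0,"ty":-1,"tz":20,"roll":0},{"tx":0,"ty":0,"tz":25,"roll":0},{"tx":0,"ty":0,"tz":25,"roll":0},{"tx":0,"ty":0,"tz":20,"roll":0},{"tx":0,"ty":0,"tz":12,"roll":0},{"tx":0,"ty":0,"tz":5,"roll":0},{"tx":0,"ty":0,"tz":0,"roll":0},{"tx":0,"ty":0,"tz":0,"roll":0},{"tx":0,"ty":0,"tz":0,"roll":0},{"tx":0,"ty":0,"tz":0,"roll":0}]' && python3 g.py 590.3 -363.5 37 -2
```

```text
t: 30.05
tool_pos: [0.5916, -0.3654, 0.049]
tool_rot: [2.256, 2.181, 0.001]
contact_force: [-1.1, 0.1, -1.3]
opening: 0.0401
grip_force: 35.7
t 30.05 pos [ 591.6 -365.4   49. ] az -1.9 tilt 0.2 roll 0.001 shift after roll [ 1.8 -1.4 12. ] q6 -0.63
```

```bash
python3 -m handwheel '[{"tx":2,"ty":-1,"tz":4,"roll":0},{"tx":0,"ty":0,"tz":4,"roll":0},{"tx":0,"ty":0,"tz":2,"roll":0},{"tx":0,"ty":0,"tz":1.5,"roll":0},{"tx":0,"ty":0,"tz":0,"roll":0},{"tx":0,"ty":0,"tz":0,"roll":0},{"tx":0,"ty":0,"tz":0,"roll":0}]' && python3 -m handwheel '[{"tx":0,"ty":0,"tz":0,"roll":0},{"tx":0,"ty":0,"tz":0,"roll":0},{"tx":0,"ty":0,"tz":0,"roll":0},{"tx":0,"ty":0,"tz":0,"roll":0},{"tx":0,"ty":0,"tz":0,"roll":0}]' 57 && python3 -m handwheel '[{"tx":0,"ty":0,"tz":-20,"roll":0},{"tx":0,"ty":0,"tz":-30,"roll":0},{"tx":0,"ty":0,"tz":-30,"roll":0},{"tx":0,"ty":0,"tz":-30,"roll":0},{"tx":0,"ty":0,"tz":-10,"roll":0},{"tx":0,"ty":0,"tz":0,"roll":0},{"tx":0,"ty":0,"tz":0,"roll":0}]' 80 && python3 g.py 658 -135 150 45;  python3 g.py 658 -135 150 45 1
```

```text
t: 30.63
tool_pos: [0.5896, -0.3625, 0.0371]
tool_rot: [-2.258, -2.183, 0.0]
contact_force: [-4.3, 2.6, 7.5]
opening: 0.0402
grip_force: 36.5
t: 31.05
tool_pos: [0.5894, -0.3625, 0.0349]
tool_rot: [-2.259, -2.183, 0.0]
contact_force: [0.1, 0.4, -0.2]
opening: 0.057
grip_force: 0.0
t: 31.63
tool_pos: [0.5895, -0.3626, 0.155]
tool_rot: [2.259, 2.183, 0.0]
contact_force: [-0.5, -0.1, -1.3]
opening: 0.0799
grip_force: 0.0
t 31.63 pos [ 589.5 -362.6  155. ] az -2.0 tilt 0.01 roll -0.819 shift after roll [112.5 209.4   4.9] q6 -0.62
t 31.63 pos [ 589.5 -362.6  155. ] az -2.0 tilt 0.01 roll -0.0 shift after roll [229.8  60.7   4.9] q6 -0.62
```

```bash
python3 -m handwheel '[{"tx":28,"ty":7,"tz":0,"roll":0},{"tx":28,"ty":7,"tz":0,"roll":0},{"tx":28,"ty":7,"tz":0,"roll":0},{"tx":29,"ty":8,"tz":0,"roll":0},{"tx":29,"ty":8,"tz":0,"roll":0},{"tx":29,"ty":8,"tz":0,"roll":0},{"tx":29,"ty":8,"tz":0,"roll":0},{"tx":29,"ty":8,"tz":0,"roll":0},{"tx":0,"ty":0,"tz":0,"roll":0},{"tx":0,"ty":0,"tz":0,"roll":0},{"tx":0,"ty":0,"tz":0,"roll":0},{"tx":0,"ty":0,"tz":0,"roll":0}]' 80 >/dev/null && python3 -m handwheel '[{"tx":0,"ty":0,"tz":25,"roll":0},{"tx":0,"ty":0,"tz":25,"roll":0},{"tx":0,"ty":0,"tz":25,"roll":0},{"tx":0,"ty":0,"tz":0,"roll":0},{"tx":0,"ty":0,"tz":0,"roll":0},{"tx":0,"ty":0,"tz":0,"roll":0}]' && python3 g.py 657.5 -135.2 13 -2
```

```text
t: 33.13
tool_pos: [0.6588, -0.1368, 0.0816]
tool_rot: [2.259, 2.181, 0.001]
contact_force: [0.7, 0.3, 0.6]
opening: 0.0799
grip_force: 0.0
t 33.13 pos [ 658.8 -136.8   81.6] az -2.0 tilt 0.09 roll -0.0 shift after roll [ 1.5 -1.5 68.6] q6 -0.28
```

```bash
python3 -m handwheel '[{"tx":1.5,"ty":-1,"tz":20,"roll":0},{"tx":0,"ty":0,"tz":20,"roll":0},{"tx":0,"ty":0,"tz":18,"roll":0},{"tx":0,"ty":0,"tz":10,"roll":0},{"tx":0,"ty":0,"tz":0,"roll":0},{"tx":0,"ty":0,"tz":0,"roll":0},{"tx":0,"ty":0,"tz":0,"roll":0},{"tx":0,"ty":0,"tz":0,"roll":0}]' && python3 -m handwheel '[{"tx":0,"ty":0,"tz":0,"roll":0},{"tx":0,"ty":0,"tz":0,"roll":0},{"tx":0,"ty":0,"tz":0,"roll":0},{"tx":0,"ty":0,"tz":0,"roll":0},{"tx":0,"ty":0,"tz":0,"roll":0},{"tx":0,"ty":0,"tz":0,"roll":0}]' 45 25 && python3 -m handwheel '[{"tx":0,"ty":0,"tz":-10,"roll":0},{"tx":0,"ty":0,"tz":-20,"roll":0},{"tx":0,"ty":0,"tz":-25,"roll":0},{"tx":0,"ty":0,"tz":-25,"roll":0},{"tx":0,"ty":0,"tz":0,"roll":0},{"tx":0,"ty":0,"tz":0,"roll":0},{"tx":0,"ty":0,"tz":0,"roll":0}]' && python3 g.py 417.3 -151 90 -2
```

```text
t: 33.8
tool_pos: [0.6588, -0.1347, 0.0145]
tool_rot: [2.257, 2.181, 0.003]
contact_force: [0.9, -0.7, 0.4]
opening: 0.0799
grip_force: 0.0
t: 34.3
tool_pos: [0.6581, -0.1345, 0.0138]
tool_rot: [2.258, 2.182, 0.001]
contact_force: [-1.8, 0.6, 6.0]
opening: 0.0548
grip_force: 26.5
t: 34.88
tool_pos: [0.6567, -0.134, 0.0915]
tool_rot: [-2.258, -2.183, 0.001]
contact_force: [0.0, -0.6, -1.0]
opening: 0.0548
grip_force: 26.7
t 34.88 pos [ 656.7 -134.    91.5] az -1.9 tilt 0.07 roll 0.001 shift after roll [ -25.3 -238.7    1.8] q6 -0.28
```

```bash
python3 -m handwheel '[{"tx":-3,"ty":-26,"tz":0,"roll":0},{"tx":-3,"ty":-26,"tz":0,"roll":0},{"tx":-3,"ty":-26,"tz":0,"roll":0},{"tx":-3,"ty":-26,"tz":0,"roll":0},{"tx":-3,"ty":-27,"tz":0,"roll":0},{"tx":-3,"ty":-27,"tz":0,"roll":0},{"tx":-3,"ty":-27,"tz":0,"roll":0},{"tx":-2,"ty":-27,"tz":0,"roll":0},{"tx":-2,"ty":-26,"tz":0,"roll":0},{"tx":0,"ty":0,"tz":0,"roll":0},{"tx":0,"ty":0,"tz":0,"roll":0},{"tx":0,"ty":0,"tz":0,"roll":0}]' >/dev/null && python3 -m handwheel '[{"tx":0,"ty":0,"tz":25,"roll":0},{"tx":0,"ty":0,"tz":25,"roll":0},{"tx":0,"ty":0,"tz":0,"roll":0},{"tx":0,"ty":0,"tz":0,"roll":0},{"tx":0,"ty":0,"tz":0,"roll":0}]' && python3 g.py 417.3 -151 18 -2
```

```text
t: 36.3
tool_pos: [0.4196, -0.1513, 0.0431]
tool_rot: [2.258, 2.184, 0.0]
contact_force: [0.5, 0.9, -0.3]
opening: 0.0549
grip_force: 27.0
t 36.3 pos [ 419.6 -151.3   43.1] az -1.9 tilt 0.03 roll 0.001 shift after roll [ 0.3 -2.3 25.1] q6 -0.48
```

```bash
python3 -m handwheel '[{"tx":0,"ty":-2,"tz":12,"roll":0},{"tx":0,"ty":0,"tz":7,"roll":0},{"tx":0,"ty":0,"tz":4,"roll":0},{"tx":0,"ty":0,"tz":2,"roll":0},{"tx":0,"ty":0,"tz":0,"roll":0},{"tx":0,"ty":0,"tz":0,"roll":0},{"tx":0,"ty":0,"tz":0,"roll":0}]' && python3 g.py 417.3 -151 18 -2
```

```text
t: 36.88
tool_pos: [0.417, -0.1512, 0.0177]
tool_rot: [2.258, 2.183, 0.0]
contact_force: [0.1, -0.3, -0.6]
opening: 0.0543
grip_force: 27.0
t 36.88 pos [ 417.  -151.2   17.7] az -1.9 tilt 0.05 roll 0.001 shift after roll [ 0.2  0.3 -0.3] q6 -0.48
```

Just above the dish floor. I'll release, lift, back off and check.

```bash
python3 -m handwheel '[{"tx":0,"ty":0,"tz":1,"roll":0},{"tx":0,"ty":0,"tz":0,"roll":0},{"tx":0,"ty":0,"tz":0,"roll":0}]' && python3 -m handwheel '[{"tx":0,"ty":0,"tz":0,"roll":0},{"tx":0,"ty":0,"tz":0,"roll":0},{"tx":0,"ty":0,"tz":0,"roll":0},{"tx":0,"ty":0,"tz":0,"roll":0},{"tx":0,"ty":0,"tz":0,"roll":0}]' 76 && python3 -m handwheel '[{"tx":0,"ty":0,"tz":-20,"roll":0},{"tx":0,"ty":0,"tz":-30,"roll":0},{"tx":0,"ty":0,"tz":-35,"roll":0},{"tx":0,"ty":0,"tz":-35,"roll":0},{"tx":0,"ty":0,"tz":-35,"roll":0},{"tx":0,"ty":0,"tz":-35,"roll":0},{"tx":-35,"ty":0,"tz":0,"roll":0},{"tx":-35,"ty":0,"tz":0,"roll":0},{"tx":-35,"ty":0,"tz":0,"roll":0},{"tx":-35,"ty":0,"tz":0,"roll":0},{"tx":-35,"ty":0,"tz":0,"roll":0},{"tx":-35,"ty":0,"tz":0,"roll":0}]' && python3 - <<'E'
from h import *
ps,_=snap("scene");p,d=snap("top");P=cloud("top",d)
cv2.imwrite("pics/a8.png",np.vstack([cv2.resize(ps[140:280,160:460,::-1],(640,299)),cv2.resize(p[60:280,120:450,::-1],(450,300)).copy() if 0 else cv2.copyMakeBorder(cv2.resize(p[60:280,120:450,::-1],(450,300)),0,0,0,190,cv2.BORDER_CONSTANT)]))
for k,x,y,rr,z0,z1 in(("shaker",.594,-.3,.03,.08,.1),("jar",.59,-.363,.03,.08,.1),("garlic",.417,-.151,.04,.03,.08),("tin",.43,.101,.05,.045,.07),("pot",.5226,.053,.045,.04,.06)):
    s=(d>0)&(np.hypot(P[...,0]-x,P[...,1]-y)<rr)&(P[...,2]>z0)&(P[...,2]<z1)
    if s.any(): q=P[s];c,r=cv2.minEnclosingCircle(q[:,:2].astype(np.float32));print(k,s.sum(),np.round(c,4),round(r,4),"top",np.percentile(q[:,2],99).round(4))
c=np.array([.5915,-.3307]);ax=np.array([.037,.999]);ay=np.array([.999,-.037])
E
```

```text
t: 37.13
tool_pos: [0.417, -0.1513, 0.0176]
tool_rot: [2.259, 2.183, -0.0]
contact_force: [-3.0, 1.4, 8.5]
opening: 0.0546
grip_force: 27.8
t: 37.55
tool_pos: [0.4165, -0.151, 0.0161]
tool_rot: [-2.259, -2.183, 0.0]
contact_force: [0.2, 1.1, 0.2]
opening: 0.0759
grip_force: 0.0
t: 38.55
tool_pos: [0.4091, -0.3626, 0.2061]
tool_rot: [-2.259, -2.183, -0.0]
contact_force: [0.8, -0.1, -0.5]
opening: 0.0757
grip_force: 0.0
shaker 289 [ 0.5963 -0.299 ] 0.0173 top 0.0955
jar 316 [ 0.5902 -0.3637] 0.0183 top 0.0916
garlic 689 [ 0.4193 -0.1529] 0.0293 top 0.0581
tin 1403 [0.4304 0.1011] 0.0385 top 0.0586
pot 257 [0.5225 0.0533] 0.0305 top 0.0521
```

View pics/a8.png

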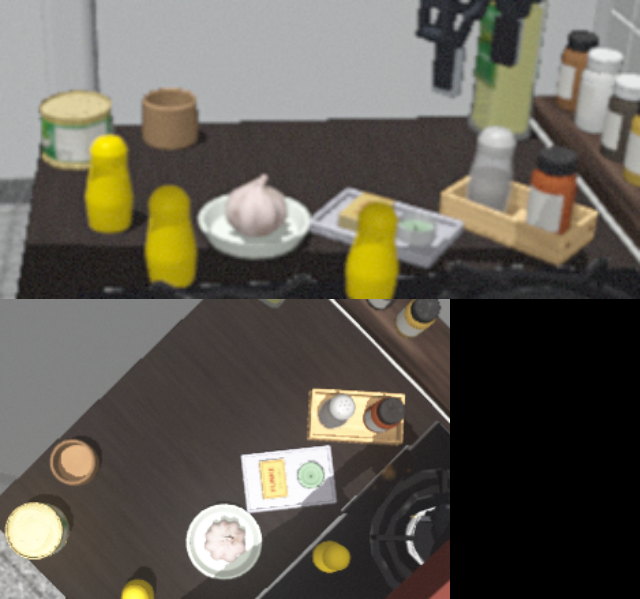

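The final picture shows the jar and shaker upright in the caddy, and the tea light and matchbox flat in the tray. The garlic sits stem up about 3 mm from the dish centre, the pot and tin are unmoved, and the gripper is clear.

```bash
python3 -m handwheel '[{"tx":0,"ty":0,"tz":0,"roll":0},{"tx":0,"ty":0,"tz":0,"roll":0},{"tx":0,"ty":0,"tz":0,"roll":0},{"tx":0,"ty":0,"tz":0,"roll":0},{"tx":0,"ty":0,"tz":0,"roll":0},{"tx":0,"ty":0,"tz":0,"roll":0}]' >/dev/null; python3 -c "
from station import ctrl
print(ctrl.finish_job())"
```

```text
the job is handed in; nothing more can be done
None
```

All five things are sorted into their places, the wooden pot and tin were not moved, and the job was handed in at about 39 s of the 128 s allowed; the hand-in returned no verdict.

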